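# Purge a refill bottle with gas at the wine shop's filler

### The job

An empty bottle stands at one station of the two-station bottle filler: push that station's filler head straight down, fully home, so that its seal sits on the bottle's mouth. Then flush the bottle with protective gas, bringing the pressure up in steps: press that same station's gas lever down to its first click and pause there for about a second, on to the second click and pause again for about a second, then on to the third. The lever springs back by itself, so finish the program while still holding it down at the third click; leave the other station and the things around alone.

Things in the scene. Friction and masses are not known exactly. Their poses are not given: they have to be found in the camera images.
- filler: fixed steel bottle filler, two stations side by side, 310 wide; origin on the counter midway between them, x to its rear (away from the robot), y to its left station, z up. Base 30 high, with rubber bottle pads (top at 33) at x = 0, y = +75 and -75. Behind each pad, at x = 85, two guide rods (329 high, 44 apart) carry its head; between them a gas manifold and regulator up to 230 high
- bottle_mouth (a point): centre of the open mouth (top) of the empty green glass bottle that stands loose on one of the two pads: 200 tall, body 56 across, lip 30 across. Which station it stands at (left or right) changes from run to run
- head_left_top (a point): centre of the flat black thumb pad (38 across) on top of the left (+y) station's filler head; it lies over the bottle pad's axis. Head: aluminium, 42 diameter, 24 high, an arm back to the rods; below it a sprung seal cup, rubber face 53 below this point. Point 318 above the counter with the head raised, 280 with it home
- head_left (a joint): how far the left (+y) head has been pushed down, m: 0 fully raised, 0.038 fully home on its stop. It starts between 0 and 0.008. It stays where it is left and takes about 5 N of push; over the bottle the seal meets the mouth at 0.032 and the last 6 mm press the sprung seal onto it (8 N more)
- lever_left_pad (a point): centre of the upper face of the black paddle (30 along the lever, 26 wide, 12 thick) at the end of the left (+y) station's gas lever; the paddle's middle is 100 from the hub's axis. The lever sticks out sideways from the machine (+y) and at rest slopes up outwards by 0.42 rad, paddle top about 196 above the counter
- lever_left_hub (a point): point on the hub axis of the left (+y) gas lever, in the plane of the lever; 150 above the counter, at x = 8, y = +150 of the filler. The axis runs along the filler's x. Behind the lever is a black dial of 84 diameter; the hub's pointer passes its four small metal marks (rest and the three clicks)
- press_left (a joint): how far the left (+y) gas lever is pressed down, rad: 0 at rest (up), first click 0.27, second 0.54, third 0.81, stop at 0.87. A return spring always drives it back up to 0; the clicks are felt but do not hold it. Takes about 3 N on the paddle to start, up to 7 N over the humps between the clicks, 5 N to hold at the third
- head_right_top (a point): centre of the flat black thumb pad (38 across) on top of the right (-y) station's filler head; it lies over the bottle pad's axis. Head: aluminium, 42 diameter, 24 high, an arm back to the rods; below it a sprung seal cup, rubber face 53 below this point. Point 318 above the counter with the head raised, 280 with it home
- head_right (a joint): how far the right (-y) head has been pushed down, m: 0 fully raised, 0.038 fully home on its stop. It starts between 0 and 0.008. It stays where it is left and takes about 5 N of push; over the bottle the seal meets the mouth at 0.032 and the last 6 mm press the sprung seal onto it (8 N more)
- lever_right_pad (a point): centre of the upper face of the black paddle (30 along the lever, 26 wide, 12 thick) at the end of the right (-y) station's gas lever; the paddle's middle is 100 from the hub's axis. The lever sticks out sideways from the machine (-y) and at rest slopes up outwards by 0.42 rad, paddle top about 196 above the counter
- lever_right_hub (a point): point on the hub axis of the right (-y) gas lever, in the plane of the lever; 150 above the counter, at x = 8, y = -150 of the filler. The axis runs along the filler's x. Behind the lever is a black dial of 84 diameter; the hub's pointer passes its four small metal marks (rest and the three clicks)
- press_right (a joint): how far the right (-y) gas lever is pressed down, rad: 0 at rest (up), first click 0.27, second 0.54, third 0.81, stop at 0.87. A return spring always drives it back up to 0; the clicks are felt but do not hold it. Takes about 3 N on the paddle to start, up to 7 N over the humps between the clicks, 5 N to hold at the third
- seal_left: seal cup under the left head, 42 diameter; origin at the centre of its rubber face, which lands on the bottle's mouth
- seal_right: the same under the right head
- lever_left: the left gas lever (steel arm, black paddle); origin on its hub axis
- lever_right: the right gas lever; origin on its hub axis
- bottle: the empty green bottle; origin at the centre of its underside
- drip_cup: bystander: steel cup, 60 across, 60 tall, on the other station's pad; origin at its underside
- wine_glass: bystander: stemmed tasting glass, 68 across, 151 tall, near a front corner of the filler; origin at its underside
- cork_jar: bystander: glass jar of corks, 76 across, 88 tall, near the other front corner; origin at its underside
- half_bottle: bystander: full dark bottle with label, 60 across, 229 tall, to the right; origin at its underside
- card_terminal: bystander: black card terminal, 165 x 78 x 32, to the left; origin at its underside
- corkscrew: bystander: folded corkscrew, 112 x 15 x 19, lying across the front of the filler's base; origin at its underside
- slate_card: bystander: slate price card on a wooden foot, 110 wide, 85 tall, behind the filler; origin at its underside
Things that resemble listed ones, but are neither listed nor needed, are in the scene too. There is more than one size of the bottle; the job needs the middle-sized.

How it is judged:
On the way, in this order (a step that is already met when the one before it is completed fails the run):
1. the head over the bottle is fully home and its seal presses on the mouth (((horizontal distance between bottle_mouth and head_left_top below 0.02 m and value of joint head_left above 0.0345 m and contact force between seal_left and bottle above 2 N and angle between bottle_mouth's own z axis and vertical below 0.06 rad and value of joint press_left below 0.13 rad) or (horizontal distance between bottle_mouth and head_right_top below 0.02 m and value of joint head_right above 0.0345 m and contact force between seal_right and bottle above 2 N and angle between bottle_mouth's own z axis and vertical below 0.06 rad and value of joint press_right below 0.13 rad))), for 0.2 s.
2. that station's lever rests at the first click (((horizontal distance between bottle_mouth and head_left_top below 0.02 m and value of joint head_left above 0.0345 m and contact force between seal_left and bottle above 2 N and angle between bottle_mouth's own z axis and vertical below 0.06 rad and value of joint press_left between 0.18 and 0.36 rad) or (horizontal distance between bottle_mouth and head_right_top below 0.02 m and value of joint head_right above 0.0345 m and contact force between seal_right and bottle above 2 N and angle between bottle_mouth's own z axis and vertical below 0.06 rad and value of joint press_right between 0.18 and 0.36 rad))), for 0.5 s.
3. the lever rests at the second click (((horizontal distance between bottle_mouth and head_left_top below 0.02 m and value of joint head_left above 0.0345 m and contact force between seal_left and bottle above 2 N and angle between bottle_mouth's own z axis and vertical below 0.06 rad and value of joint press_left between 0.45 and 0.63 rad) or (horizontal distance between bottle_mouth and head_right_top below 0.02 m and value of joint head_right above 0.0345 m and contact force between seal_right and bottle above 2 N and angle between bottle_mouth's own z axis and vertical below 0.06 rad and value of joint press_right between 0.45 and 0.63 rad))), for 0.5 s.
4. the lever is at the third click (((horizontal distance between bottle_mouth and head_left_top below 0.02 m and value of joint head_left above 0.0345 m and contact force between seal_left and bottle above 2 N and angle between bottle_mouth's own z axis and vertical below 0.06 rad and value of joint press_left above 0.74 rad) or (horizontal distance between bottle_mouth and head_right_top below 0.02 m and value of joint head_right above 0.0345 m and contact force between seal_right and bottle above 2 N and angle between bottle_mouth's own z axis and vertical below 0.06 rad and value of joint press_right above 0.74 rad))), for 0.3 s.
At the end, for the whole second after the job is handed in: The bottle stands upright (within 0.06 rad) at its station with that head home (joint above 0.0345) and the seal pressing on its mouth with more than 2 N; that station's lever is held still by the robot at the third click (joint above 0.74, the robot pushing on it with more than 1.5 N) (((horizontal distance between bottle_mouth and head_left_top below 0.02 m and value of joint head_left above 0.0345 m and contact force between seal_left and bottle above 2 N and angle between bottle_mouth's own z axis and vertical below 0.06 rad and value of joint press_left above 0.74 rad and velocity of joint press_left between -0.1 and 0.1 rad/s and contact force between any of the fingers, the arm and lever_left above 1.5 N) or (horizontal distance between bottle_mouth and head_right_top below 0.02 m and value of joint head_right above 0.0345 m and contact force between seal_right and bottle above 2 N and angle between bottle_mouth's own z axis and vertical below 0.06 rad and value of joint press_right above 0.74 rad and velocity of joint press_right between -0.1 and 0.1 rad/s and contact force between any of the fingers, the arm and lever_right above 1.5 N))); the arm keeps its last pose, push and grip.
It fails at once if a gas lever was opened while its head was not sealed on a bottle ((value of joint press_left above 0.13 rad and value of joint head_left below 0.033 m) or (value of joint press_right above 0.13 rad and value of joint head_right below 0.033 m)).
It fails at once if the other station (the one with the drip cup) was operated ((horizontal distance between bottle_mouth and head_left_top above 0.06 m and (value of joint press_left above 0.13 rad or value of joint head_left above 0.018 m)) or (horizontal distance between bottle_mouth and head_right_top above 0.06 m and (value of joint press_right above 0.13 rad or value of joint head_right above 0.018 m))).
It fails at once if the bottle was knocked over or pushed off its pad (angle between bottle_mouth's own z axis and vertical above 0.2 rad or distance of bottle from where it was at the start of the episode above 0.02 m).
It fails at once if a bystander was shifted by more than 30 mm or knocked over (distance of any of drip_cup, wine_glass, cork_jar, half_bottle, card_terminal, corkscrew, slate_card from where it was at the start of the episode above 0.03 m or angle between any of drip_cup, wine_glass, cork_jar, half_bottle, card_terminal, corkscrew, slate_card's own z axis and vertical above 0.5 rad).
It also fails if it takes over 58 s, if anything falls off the work surface, if the arm or the gripper's body presses on something with over 40 N, if the wrist force passes 120 N, or if a joint passes its speed limit or range.

### The arm

A 7-joint arm with a two-finger parallel gripper is mounted at the origin on the work surface. World frame = base frame: x ahead of the robot, y to its left, z up, the work surface at z = 0. Lengths are in m, angles in rad, forces in N, time in s.
With the tool pointing down it reaches from about 0.4 to 0.85 m from the base axis. Payload 4.5 kg.
Tool frame: the origin (TCP) lies on the centre line of the jaws, within the pads' length; the fingertips stand 17 mm ahead of it and the grasp point (between the pads) lies 2 mm behind it; y points along the fingers, z is the direction in which the jaws open and shut, and the axes are right-handed (so a half turn about y gives the same grasp; the last joint's range is limited). The gripper opens to 88 mm and grips with 3 to 60 N. Pads are 18 mm wide; open, the fingers measure 123 mm over their backs; the gripper's body (75 mm by 187 mm) begins 45 mm behind the grasp point.
Start: joints at [-1.088, 0.689, -0.195, 1.565, 0.157, 0.902, -0.215], TCP at [0.271, 0.563, 0.256] pointing down, gripper open.
Joint ranges: [-3.01, 3.01], [-0.46, 2.08], [-1.47, 1.51], [0.13, 2.56], [-1, 4.14], [0.04, 2.09], [-2.66, 2.66]. Speed limits (rad/s): [2.57, 2.57, 3.14, 3.14, 3.14, 3.14, 3.14].

### API

Orientations are given as a unit quaternion [x, y, z, w].
In Python, from bench import arm, imaging, job, spotter gives the robot as it stands. The module is installed in compiled form; this text tells all that it offers.
- The arm moves only by the shell command python3 -m crank 'ROWS' [FORCE]. ROWS is JSON, a list of rows, each a list of 5 numbers: the shift along the world's x, y, z in cm, then the turn about the world's z in degrees, then the opening, from 0 (shut) to 1 (fully open). In form: [[dx, dy, dz, spin, gripper], ...]. A call has 1 to 8 rows; each row shifts and turns the commanded pose from where the row before left it; what a row does not reach is not made up. A row lasts 1/10 s, in which the tool goes at most 50 mm and 8.59 degrees, less where a joint would pass 70% of its speed; a pose out of reach is approached as far as the arm can. A call with a gripper value outside its range is refused whole. The fingers move at their own pace and stop on an object; FORCE is the grip in N (left out, the last holds). Time passes only in rows, so rows that do not move let the fingers close. It gives the time, the measured TCP pose, the force and the opening at its end, in the units of the state.
- arm.observe(): the state, without advancing time (a new reading comes with each control period).
- imaging.get_image(name): name is "side" or "top"; returns the picture (384x512x3 uint8, red, green, blue); there is no depth.
- imaging.camera_model(name): a dict with "mtx" (3x3 intrinsics, pixels), "world_to_cam" (4x4, takes a point from world to camera coordinates). Camera axes: x right, y down, z forward; pixel columns grow to the right and rows downward; lengths in m; the calibration is good to about 2 mm. A picture is of the moment at which its call begins. camera_model takes no time and is no camera call.
- job.sign_off(): hands the job in, once; it reports no verdict.
Trained networks look in the newest picture that a camera, given by its name, has taken for a name from the list of things; names that differ only in an ending like _2 or _b are one class to them, and where a whole thing is asked for, a point or a joint stands for the part that bears it (a point fixed in the world has none). Each returns a list of dicts, best first, with "conf" (0 to 1); they miss things now and then, are a little off and sometimes report something else, mostly with a low value. They report only what shows in the picture. A call takes as long as a camera call. They do not tell look-alikes from the thing itself.
- spotter.look_for(camera, thing): "extent" ([centre column, centre row, width, height] in pixels, round what is visible of it).
- spotter.masks_of(camera, thing): "pixels" (384x512 bool, what is visible of it) and "extent" ([centre column, centre row, width, height] in pixels, round what is visible of it).
The state is a dict: "time_s": time; "joint_positions": joint angles; "joint_velocities": joint speeds; "joint_efforts": joint torques, N m; "eef_pos": TCP position; "tcp_rot": TCP orientation; "wrist_force": force on the tool from outside, world axes, zero at the start; "ft_torque": the same for the moment, N m; "width": opening from 0.0 (shut) to 1.0 (fully open).
Only numpy, scipy, OpenCV 4.12 (cv2) and the standard library are available. Lean on these libraries where they do the work, as an engineer would, in place of code of your own. Each camera call takes 0.05 s, during which the arm holds its last target. There are 200 camera calls.

## Working session

There is one attempt and no reset: what is moved stays moved. The work goes in short steps, Python scripts to look and compute and a shell command to move; the robot and the scene stay as the last step left them, time stands still between calls to the robot, and variables do not carry over. Pictures are saved under pics/ and viewed, about 8 in all and at most 12, crops included, and the job is handed in when it is done.

```bash
mkdir -p pics; cat > h.py <<'E'
import numpy as np, cv2
from bench import arm, imaging, job, spotter
def P(c):
    m=imaging.camera_model(c); return np.array(m["mtx"])@np.array(m["world_to_cam"])[:3]
def tri(a,b):
    return cv2.triangulatePoints(P("side"),P("top"),np.float64(a).reshape(2,1),np.float64(b).reshape(2,1)).ravel()
def proj(c,X):
    p=P(c)@np.append(X,1); return p[:2]/p[2]
def save(c,n,crop=None,s=1):
    im=imaging.get_image(c)[:,:,::-1]
    if crop: x0,y0,x1,y1=crop; im=im[y0:y1,x0:x1]
    cv2.imwrite("pics/"+n,cv2.resize(im,None,fx=s,fy=s,interpolation=cv2.INTER_CUBIC))
E
python3 - <<'E'
from h import *
s=save("side","s1.png",s=1.5);save("top","t1.png",s=1.5)
for c in("side","top"):
    m=imaging.camera_model(c);w=np.array(m["world_to_cam"]);print(c,-w[:3,:3].T@w[:3,3],w[2,:3])
    for t in("bottle","head_left_top","head_right_top","lever_left_pad","lever_right_pad","drip_cup","half_bottle","filler","wine_glass","cork_jar"):
        print(t,[(round(d["conf"],2),np.round(d["extent"]).astype(int).tolist()) for d in spotter.look_for(c,t)[:3]])
print(arm.observe())
E
```

```text
side [ 0.23863922 -1.13803584  1.1290128 ] [ 0.2173753   0.75566059 -0.61783902]
bottle [(0.83, [260, 151, 19, 48]), (0.73, [225, 195, 18, 53])]
head_left_top [(0.61, [231, 156, 43, 32])]
head_right_top [(0.74, [252, 182, 45, 31])]
lever_left_pad [(0.72, [217, 286, 23, 51])]
lever_right_pad [(0.65, [256, 241, 22, 20]), (0.56, [232, 157, 43, 31])]
drip_cup [(0.7, [236, 242, 21, 26])]
half_bottle [(0.73, [290, 334, 25, 53]), (0.5, [217, 286, 20, 44])]
filler [(0.86, [237, 207, 91, 134]), (0.54, [221, 200, 19, 52])]
wine_glass [(0.91, [217, 286, 24, 48]), (0.31, [253, 240, 23, 17])]
cork_jar [(0.8, [178, 203, 22, 31]), (0.53, [193, 170, 36, 25])]
top [0.38920236 0.02453428 1.55743551] [ 0.13823693 -0.00335947 -0.99039349]
bottle [(0.92, [176, 170, 26, 36]), (0.7, [180, 211, 12, 11]), (0.41, [226, 228, 20, 13])]
head_left_top [(0.86, [220, 205, 22, 48])]
head_right_top [(0.95, [276, 198, 24, 44]), (0.39, [226, 227, 18, 19]), (0.25, [314, 208, 40, 9])]
lever_left_pad [(0.72, [187, 227, 38, 11])]
lever_right_pad [(0.63, [312, 209, 42, 12])]
drip_cup []
half_bottle [(0.55, [403, 209, 40, 23
[... 204 characters left out ...]
]
{'time_s': 1.1, 'joint_positions': array([-1.08821168,  0.68904467, -0.19460094,  1.5653068 ,  0.15729996,
        0.90249388, -0.21510769]), 'joint_velocities': array([ 0.00084932,  0.00091946,  0.00090994, -0.00060848, -0.00033084,
       -0.00013648, -0.00018808]), 'joint_efforts': array([-2.85505466e-04, -5.27492380e+01, -1.26746166e+00, -1.53741914e+01,
       -5.19722770e-02, -8.26103733e-04,  2.10831178e-05]), 'eef_pos': array([0.27115671, 0.56314303, 0.25577548]), 'tcp_rot': array([-0.68933479,  0.15732904, -0.15734204,  0.68942628]), 'wrist_force': array([0.06295912, 0.15808637, 0.71478726]), 'ft_torque': array([ 0.01555749, -0.00585912,  0.01285124]), 'width': 1.0002182890280513}
```

View pics/s1.png

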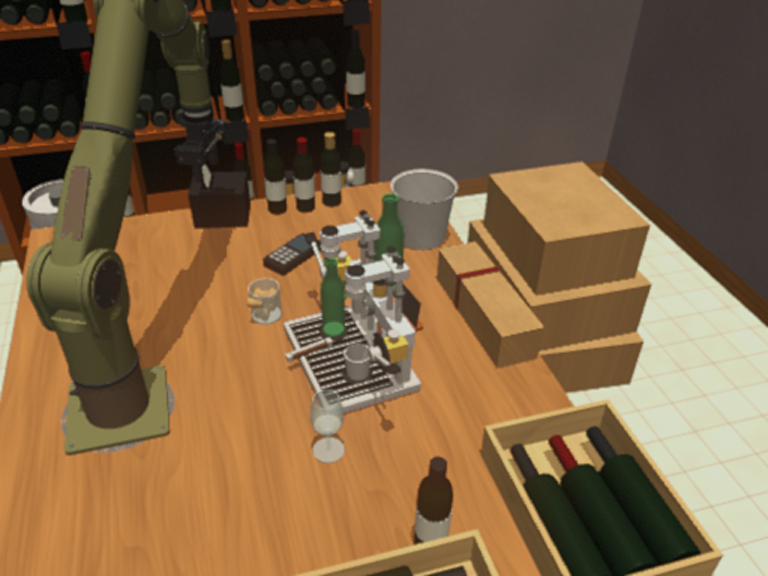

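View pics/t1.png

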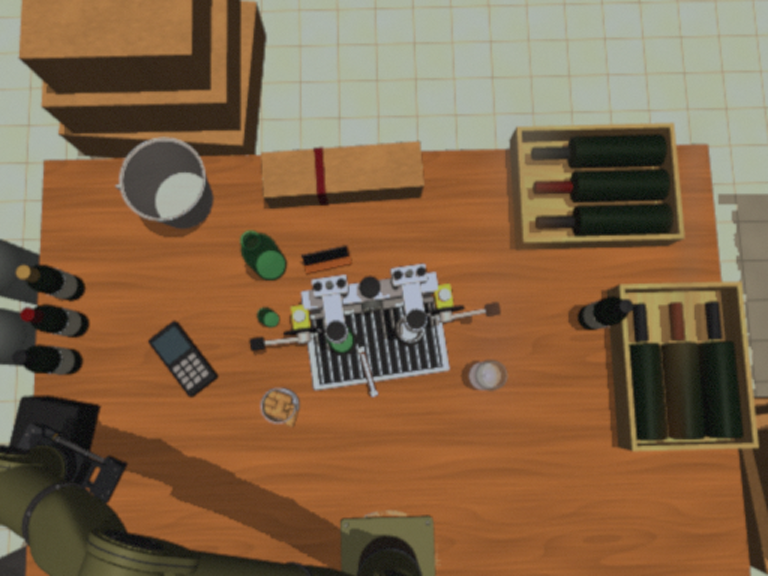

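Bottle candidates:
- On the left pad: side (222,197), top (227,228).
- Taller green bottle behind: side (260,151), top (176,170).
- Small one near the lever: top (179,211).

By its size and the pad it stands on, I choose the first, so this is the LEFT station. I'll check it in close crops.

```bash
python3 - <<'E'
from h import *
save("side","s2.png",(185,130,295,280),4);save("top","t2.png",(155,165,345,270),4)
E
```

```text
(no output)
```

View pics/s2.png

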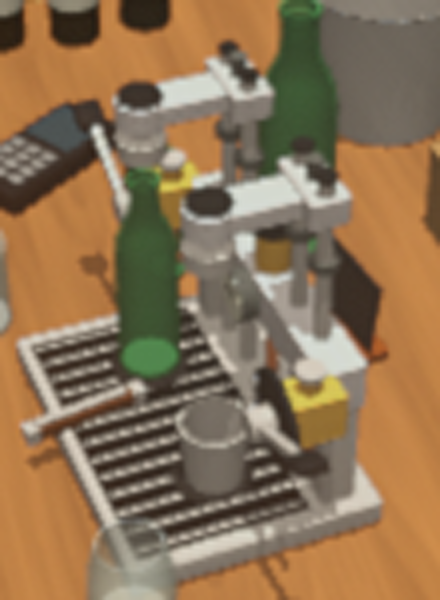

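View pics/t2.png

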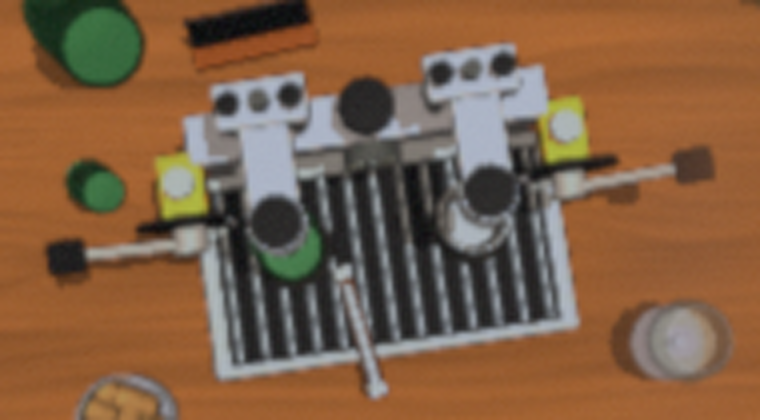

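The crops show:
- **Side:** left head pad at (219.8,154.3), right head pad at (237.3,180.8). The chosen bottle's mouth is at (220.8,174.5), under the left head. The drip cup stands at the right station.
- **Top:** left head pad at (224.5,220.5), right head pad at (277.5,212), left paddle at (172,229.3), right paddle at (328.3,206).

Next I fit the filler pose to these points.

```bash
cat > fit.py <<'E'
from h import *
from scipy.optimize import least_squares
def W(p,q):
    c,s=np.cos(p[2]),np.sin(p[2]); return np.array([p[0]+c*q[0]-s*q[1],p[1]+s*q[0]+c*q[1],q[2]])
a=.42; r=100
# paddle top centre: 100 along, ~6 normal
py=.150+.1*np.cos(a)-.006*np.sin(a)
obs=lambda p:[("side",(219.75,154.25),(0,.075,.318-p[3])),("side",(237.25,180.75),(0,-.075,.318-p[4])),
("top",(224.5,220.5),(0,.075,.318-p[3])),("top",(277.5,212),(0,-.075,.318-p[4])),
("top",(172,229.25),(.008,py,.196)),("top",(328.25,206),(.008,-py,.196)),("side",(261.25,246),(.008,-py,.196))]
f=lambda p:np.concatenate([proj(c,W(p,q))-u for c,u,q in obs(p)])
s=least_squares(f,[.5,0,0,.004,.004],loss="soft_l1");p=s.x
if __name__=="__main__":
    print(np.round(p,4));print(np.round(s.fun.reshape(-1,2),2))
    print("tri heads",tri((219.75,154.25),(224.5,220.5))[:3]/tri((219.75,154.25),(224.5,220.5))[3],[ (lambda v:v[:3]/v[3])(tri((237.25,180.75),(277.5,212)))])
    print("headL",W(p,(0,.075,.318-p[3])),"pad",W(p,(.008,py,.196)),"hub",W(p,(.008,.15,.15)))
    for x in (0,.27,.54,.81):
        b=a-x;print(x,W(p,(.008,.15+.1*np.cos(b)-.006*np.sin(b),.15+.1*np.sin(b)+.006*np.cos(b))))
    from scipy.spatial.transform import Rotation as R
    print(R.from_quat(arm.observe()["tcp_rot"]).as_matrix())
E
python3 fit.py
```

```text
[0.5026 0.0135 0.1223 0.0058 0.0077]
[[-0.28  0.03]
 [-0.33 -0.02]
 [ 0.01 -0.19]
 [ 0.39  0.41]
 [ 0.52 -0.38]
 [-0.08 -0.37]
 [-0.09 -1.94]]
tri heads [0.49366762 0.08786801 0.31224896] [array([ 0.51301826, -0.05997617,  0.30931257])]
headL [0.49346573 0.08793275 0.31223039] pad [0.48142079 0.25154749 0.196     ] hub [0.49225875 0.16334855 0.15      ]
0 [0.48142079 0.25154749 0.19625458]
0.27 [0.48030871 0.26059756 0.17087644]
0.54 [0.48006251 0.26260115 0.14398563]
0.81 [0.48070003 0.25741307 0.11753061]
[[ 9.00974400e-01  1.08701631e-05  4.33872251e-01]
 [-4.33872251e-01  8.22783373e-05  9.00974397e-01]
 [-2.59045488e-05 -9.99999997e-01  7.88469377e-05]]
```

The fit residuals are under 0.6 px, apart from one paddle row. The left head is at (0.4935, 0.0879) and is about 6 mm down already. I'll raise, shut the fingers, and go above it.

```bash
python3 -m crank '[[0,0,4,0,0],[0,0,4,0,0],[0,0,4,0,0],[1.5,-3.5,0,0,0],[2,-4,0,0,0],[2,-4,0,0,0],[2,-4,0,0,0],[2,-4,0,0,0]]' 20; python3 -m crank '[[2,-4,0,0,0],[2,-4,0,0,0],[2,-4,0,0,0],[2,-4,0,0,0],[2,-4,0,0,0],[1.5,-4,0,0,0],[0,0,0,0,0],[0,0,0,0,0]]'
python3 - <<'E'
from h import *
# small bottle at several heights
m=imaging.camera_model("top");w=np.array(m["world_to_cam"]);C=-w[:3,:3].T@w[:3,3]
for u in [(179,211)]:
    d=w[:3,:3].T@np.linalg.inv(m["mtx"])@np.array([*u,1])
    for z in(.1,.15,.2): print(z,C+d*(z-C[2])/d[2])
E
```

```text
time_s: 2.0
eef_pos: [0.3667, 0.3664, 0.3759]
tcp_rot: [-0.689, 0.157, -0.157, 0.69]
wrist_force: [0.8, -0.4, 0.5]
width: 0.298
time_s: 2.8
eef_pos: [0.4813, 0.1273, 0.3758]
tcp_rot: [-0.689, 0.158, -0.158, 0.689]
wrist_force: [-1.0, 0.6, 0.0]
width: 0.005
0.1 [0.54549944 0.24627702 0.1       ]
0.15 [0.54013738 0.23866973 0.15      ]
0.2 [0.53477532 0.23106244 0.2       ]
```

```bash
python3 -m crank '[[0.6,-2,0,0,0],[0.6,-1.9,0,0,0],[0,0,-1.5,0,0],[0,0,-1.3,0,0],[0,0,0,0,0],[0,0,0,0,0]]'; python3 - <<'E'
from h import *
save("side","s3.png",(185,100,295,250),4);save("top","t3.png",(155,165,345,270),4)
E
```

```text
time_s: 3.4
eef_pos: [0.4929, 0.0907, 0.348]
tcp_rot: [-0.689, 0.157, -0.156, 0.69]
wrist_force: [0.6, 0.6, 0.5]
width: 0.006
```

View pics/s3.png

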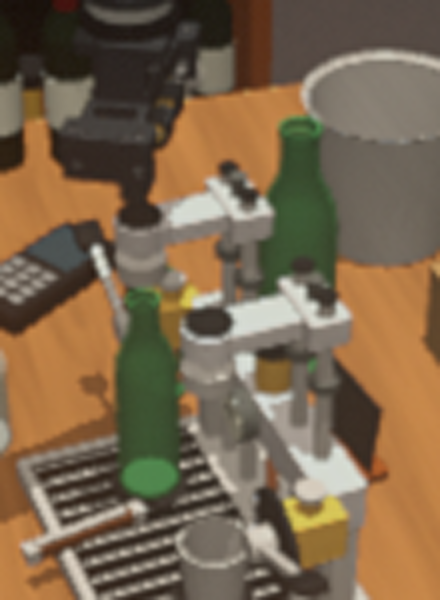

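The closed fingertips, at crop (140,198), sit just above the left head's thumb pad at (139,213). Now I push down.

```bash
python3 -m crank '[[0,-0.3,-1,0,0],[0,0,-1,0,0],[0,0,-0.8,0,0],[0,0,-0.6,0,0],[0,0,-0.6,0,0],[0,0,-0.6,0,0],[0,0,-0.4,0,0],[0,0,0,0,0]]'
```

```text
time_s: 4.3
eef_pos: [0.4938, 0.0861, 0.2976]
tcp_rot: [-0.689, 0.157, -0.158, 0.69]
wrist_force: [2.8, -0.2, 2.7]
width: 0.005
```

```bash
python3 -m crank '[[0,0,-0.2,0,0],[0,0,0,0,0]]';python3 -m crank '[[0,0,-0.2,0,0],[0,0,0,0,0],[0,0,0,0,0]]'
```

```text
time_s: 4.5
eef_pos: [0.4938, 0.0861, 0.2974]
tcp_rot: [-0.689, 0.157, -0.158, 0.69]
wrist_force: [-2.1, -1.4, 18.1]
width: 0.003
time_s: 4.8
eef_pos: [0.4938, 0.0861, 0.2973]
tcp_rot: [-0.689, 0.156, -0.159, 0.69]
wrist_force: [-5.9, -2.5, 33.1]
width: 0.003
```

The head is on its stop: the TCP holds at 0.2973 (home predicted 0.297) with 33 N. I'll lift straight up, turn 12° so the gripper body clears the dial and the small bottle, and go above the left paddle.

```bash
python3 -m crank '[[0,0,1,0,0],[0,0,2,0,0],[0,0,4,0,0],[-0.3,4,0,-6,0],[-0.4,4.5,0,-6,0],[-0.3,4.5,0,0,0],[-0.3,4.2,0,0,0],[0,0,0,0,0]]'; python3 -m crank '[[0,0,0,0,0],[0,0,-3,0,0],[0,0,-3,0,0],[0,0,-3,0,0],[0,0,0,0,0],[0,0,0,0,0]]'; python3 - <<'E'
from h import *
save("side","s4.png",(175,110,285,260),4);save("top","t4.png",(125,155,315,260),4)
E
```

```text
time_s: 5.6
eef_pos: [0.4768, 0.2654, 0.3623]
tcp_rot: [-0.67, 0.227, -0.223, 0.671]
wrist_force: [-0.1, 0.0, 0.7]
width: 0.004
time_s: 6.2
eef_pos: [0.4803, 0.2566, 0.2738]
tcp_rot: [0.67, -0.229, 0.229, -0.668]
wrist_force: [0.3, -0.5, 0.8]
width: 0.011
```

View pics/s4.png

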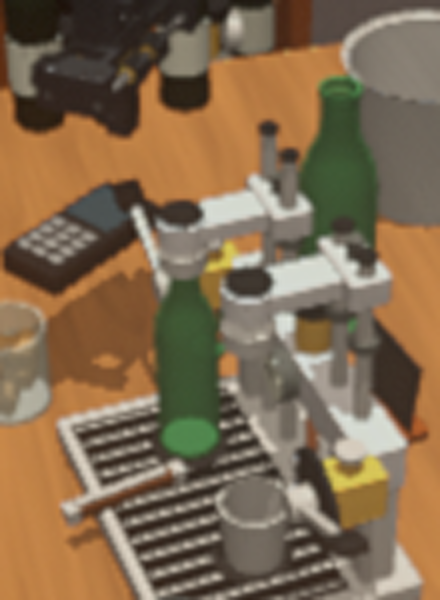

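View pics/t4.png

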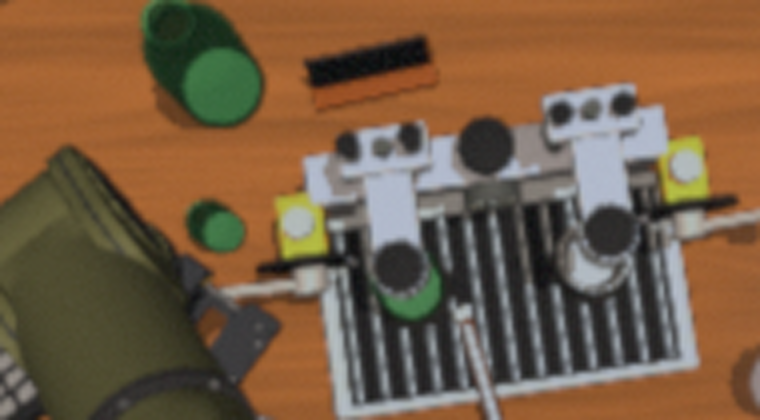

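The left head is home, with its seal on the mouth at side crop (183,270) and the rods standing out above it. The gripper is above the left paddle, on the outer side of the dial. Press to the first click, at TCP ≈ 0.190.

```bash
python3 -m crank '[[0,0.1,-2,0,0],[0,0,-2,0,0],[0,0,-1.2,0,0],[0,0,0,0,0]]';  python3 -m crank '[[0,0,-0.6,0,0],[0,0,-0.6,0,0],[0,0,0,0,0]]'
```

```text
time_s: 6.7
eef_pos: [0.4799, 0.2587, 0.2214]
tcp_rot: [0.67, -0.229, 0.228, -0.669]
wrist_force: [0.0, 0.5, -0.6]
width: 0.003
time_s: 7.0
eef_pos: [0.4809, 0.2622, 0.211]
tcp_rot: [-0.667, 0.227, -0.228, 0.671]
wrist_force: [-2.1, 4.3, 6.6]
width: 0.007
```

Contact force of 6.6 N confirms I'm on the paddle. On to the first click, then hold.

```bash
python3 -m crank '[[0,0,-0.7,0,0],[0,0,-0.7,0,0],[0,0,-0.7,0,0],[0,0,0,0,0],[0,0,0,0,0]]'; python3 - <<'E'
from h import *
save("side","s5.png",(175,110,285,260),4);save("top","t5.png",(155,200,245,260),8)
E
```

```text
time_s: 7.5
eef_pos: [0.4806, 0.259, 0.1889]
tcp_rot: [-0.669, 0.228, -0.229, 0.669]
wrist_force: [1.0, 0.7, 3.6]
width: 0.004
```

View pics/t5.png

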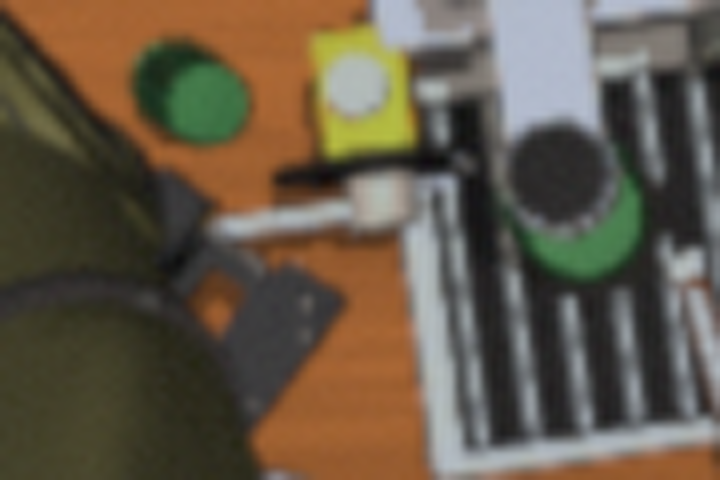

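The lever is pressed. TCP 0.189 puts the paddle at 0.26–0.28 rad, the first click, with 3.6 N of force. The head is still home and the gripper body is clear of the dial and the small bottle. Pause, then the second click.

```bash
python3 -m crank '[[0,0,0,0,0],[0,0,0,0,0],[0,0,0,0,0],[0,0,0,0,0],[0,0,0,0,0],[0,0,0,0,0],[0,0,0,0,0],[0,0,0,0,0]]'; python3 -m crank '[[0,0,-0.7,0,0],[0,0,-0.7,0,0],[0,0,-0.6,0,0],[0,0,-0.5,0,0],[0,0,0,0,0],[0,0,0,0,0]]'
```

```text
time_s: 8.4
eef_pos: [0.4804, 0.2591, 0.1888]
tcp_rot: [-0.669, 0.228, -0.229, 0.669]
wrist_force: [1.6, -0.2, 4.1]
width: 0.002
time_s: 9.0
eef_pos: [0.4797, 0.2594, 0.1637]
tcp_rot: [0.669, -0.229, 0.228, -0.669]
wrist_force: [-0.7, 4.0, 4.2]
width: 0.006
```

The tip at 0.1467 gives 0.51–0.53 rad, the second click. Pause, then go to the third.

```bash
python3 -m crank '[[0,0,0,0,0],[0,0,0,0,0],[0,0,0,0,0],[0,0,0,0,0],[0,0,0,0,0],[0,0,0,0,0],[0,0,0,0,0],[0,0,0,0,0]]'; python3 -m crank '[[0,0,-0.7,0,0],[0,0,-0.7,0,0],[0,0,-0.6,0,0],[0,0,-0.6,0,0],[0,0,0,0,0],[0,0,0,0,0],[0,0,0,0,0]]'
```

```text
time_s: 9.8
eef_pos: [0.4799, 0.2591, 0.1637]
tcp_rot: [0.669, -0.229, 0.228, -0.669]
wrist_force: [-1.3, 3.7, 4.3]
width: 0.007
time_s: 10.5
eef_pos: [0.4805, 0.2547, 0.1377]
tcp_rot: [0.671, -0.229, 0.23, -0.667]
wrist_force: [0.3, -3.5, 8.8]
width: -0.001
```

```bash
python3 -m crank '[[0,0,-0.2,0,0],[0,0,0,0,0],[0,0,0,0,0],[0,0,0,0,0]]'; python3 - <<'E'
from h import *
save("side","s6.png",(175,110,285,260),4);save("top","t6.png",(155,200,245,260),8)
E
```

```text
time_s: 10.9
eef_pos: [0.4806, 0.2541, 0.1359]
tcp_rot: [0.671, -0.229, 0.23, -0.666]
wrist_force: [0.1, -4.6, 10.8]
width: 0.004
```

View pics/s6.png

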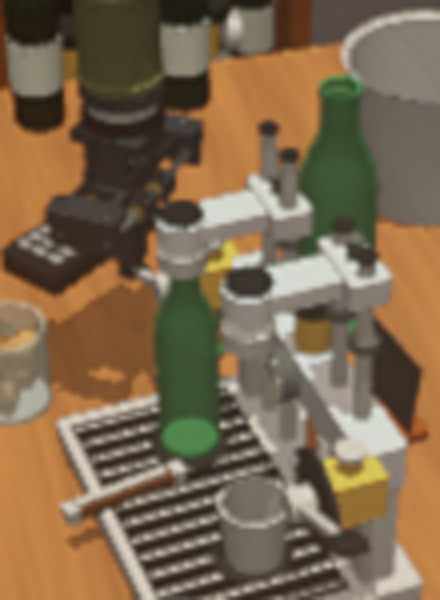

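View pics/t6.png

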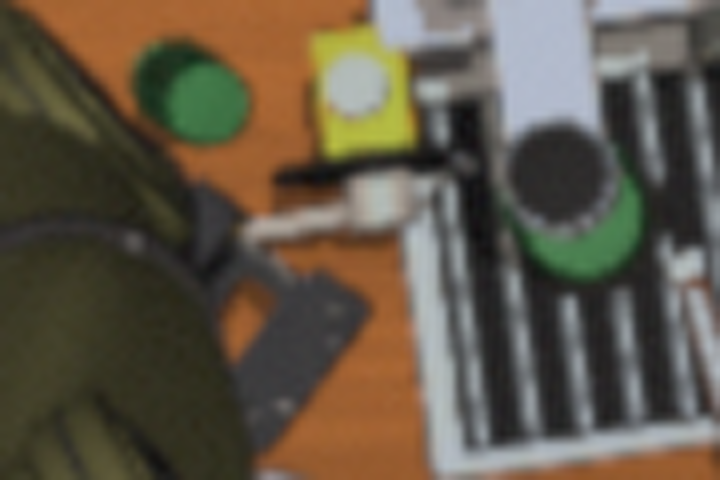

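The head is still home with the seal on the mouth, the bottle is upright, and the lever slopes down under the fingers with nothing else disturbed. I'll add a small margin, hold, then check.

```bash
python3 -m crank '[[0,0,-0.2,0,0],[0,0,0,0,0],[0,0,0,0,0],[0,0,0,0,0],[0,0,0,0,0],[0,0,0,0,0]]'
```

```text
time_s: 11.6
eef_pos: [0.4807, 0.2537, 0.1346]
tcp_rot: [0.671, -0.229, 0.231, -0.666]
wrist_force: [-2.0, -5.9, 16.5]
width: 0.001
```

```bash
python3 -c "
from h import *
print(arm.observe()['joint_velocities'].round(4)); print(job.sign_off())"
```

```text
[-0.0002 -0.0009 -0.0007 -0.0011 -0.0017 -0.0011 -0.0002]
the job is handed in; nothing more can be done
None
```

The job is handed in, with the arm still holding the left gas lever down past the third click. The sign-off reports no verdict, and no joint values can be read, so the lever angles are worked out from fingertip height.

- **Station:** the middle-sized green bottle stood at the left station, so I worked only there.
- **Head:** I pushed the left head down until it hit its stop, with the tool at 0.2973 m against 0.297 m predicted, at 33 N. The last pictures show the head down, the seal on the mouth and the bottle upright.
- **Lever:** I held about 0.27 rad for roughly 1.2 s and about 0.52 rad for roughly 1 s, then went to the third click.
- **Final hold:** the angle is about 0.8–0.87 rad. The final push was 16.5 N, more than the 5 N needed to hold, so the lever is probably at or near its stop. The arm was standing still.
- **Surroundings:** nothing around the filler had visibly moved in those pictures. They were taken just before a final 2 mm press on the lever. One fit point, the right paddle in the side view, was off by about 2 pixels; it was not needed.

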